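Roll the bearing spinner's adjuster wheel to the gauge mark

TASK

The rubber-nosed shoe on top of the cream bearing spinner stands too far back from the bearing. Put a fingertip on top of the knurled adjuster wheel and roll it, in as many strokes as it takes, until the shoe's pointer lines up with the blade of the gauge rider, then take the finger away. Do not touch the shoe or the rider, and leave the puller, the skate tool and the jar where they are.

Things in the scene. Friction and masses are not known exactly. Their poses are not given: they have to be found in the camera images.
- spinner: Cream boxy bearing spinner, bolted down, 150 mm (x) by 270 mm (y), flat deck 100 mm up. Origin: centre of underside, z up; yaw varies. On its deck at x = 0, from -y to +y: knurled wheel (y -85 mm), shoe on slide bars (starts y -28 to +6 mm), spindle with a 22 mm skate bearing (y +72 mm, top 131 mm up). White gauge plate at x 26 to 60 mm. Black rocker switch on the +x side is not used.
- adjuster_wheel: Knurled steel wheel, 60 mm diameter, 18 mm wide, upright, axle along the spinner's x; turns stiffly (1.2 N at the rim), does not spin on. Origin at its centre, 100 mm above the shelf; the body turns with it. It and the shoe sit on one sprung sled, 40 mm wide, which sinks level from 2 N, 4 mm at 6 N, stops at 7 mm. Steel cheeks flank it, inner faces 24 mm apart, tops 11 mm below its top.
- wheel_crown (a point): Highest point of the unpressed wheel's rim (130 mm above the shelf), mid width; fixed to the spinner, with its axes. Rolling the top of the wheel towards the spinner's +y (towards shoe and bearing) drives the shoe that way: 6 mm per radian, so 1 mm of shoe per 5 mm of rim. Rolling it back retracts the shoe.
- shoe: Sliding shoe: aluminium block 34 mm (x) by 28 mm (y) by 14 mm high, rubber nose on its +y face, thin black pointer on its +x side; top 128 mm above the shelf. Origin: centre of its underside, axes as the spinner's. Moves only along the spinner's y, driven by the wheel; starts fully back against its stop, goes at most 49 mm.
- pointer_tip (a point): The free end of the shoe's black pointer (3 mm thick there), 40 mm to the +x side of the shoe's centre, 125 mm above the shelf. Axes as the spinner's.
- gauge_rider: The gauge rider: aluminium block 13 mm (x) by 14 mm (y), 9 mm high, on the white plate (12 mm thick), with a black blade 3 mm thick on its top that reaches towards the pointer. Set 15 to 41 mm ahead (+y) of the pointer's start. Origin at y = the blade, on the plate; stays where it is by friction and must not be moved.
- gauge_mark (a point): The blade's end nearest the slide; the mark for the pointer. Axes as the spinner's. Aligned when pointer_tip and gauge_mark have the same y in the spinner's frame; the pointer then stands end to end with the blade.
- puller: Bystander: red bearing puller, a bar 128 mm long and 24 mm thick with a 70 mm cross-bar, lying loose. Origin under the bar's thick part.
- skate_tool: Bystander: yellow plastic T-shaped skate tool, 117 mm by 70 mm, 16 mm high, lying loose. Origin under its stem.
- jar: Bystander: brown glass jar with tin lid, 64 mm diameter, 85 mm high, standing loose. Origin at the centre of its underside.

How it is judged:
By the outcome, as a careful person would: the job done as asked, in the order asked, and still so for the second after the job is handed in, with the robot touching nothing.
It also fails if it takes over 64 s, if anything falls off the work surface, if the arm or the gripper's body presses on something with over 40 N, if the wrist force passes 120 N, or if a joint passes its speed limit or range.

ROBOT

A 6-joint arm with a two-finger parallel gripper is mounted at the origin on the work surface. World frame = base frame: x ahead of the robot, y to its left, z up, the work surface at z = 0. Lengths are in m, angles in rad, forces in N, time in s.
With the tool pointing down it reaches from about 0.325 to 0.9 m from the base axis. Payload 6.1 kg.
Tool frame: the origin (TCP) lies at the very end of the fingers, on their centre line; the grasp point (between the pads) lies 19 mm behind it; z points along the fingers, y is the direction in which the jaws open and shut (so a half turn about z gives the same grasp; the last joint's range is limited). The gripper opens to 87 mm and grips with 3 to 60 N. Pads are 19 mm wide; open, the fingers measure 117 mm over their backs; the gripper's body (75 mm by 190 mm) begins 51 mm behind the grasp point.
Start: joints at [-1.243, 0.22, 1.526, -0, 1.395, -0.126], TCP at [0.274, -0.562, 0.223] pointing down, gripper open.
Joint ranges: [-2.98, 2.98], [-0.91, 2.08], [0.09, 2.57], [-1.24, 4.39], [0.2, 2.65], [-2.68, 2.68]. Speed limits (rad/s): [2.57, 2.57, 3.01, 3.14, 3.14, 3.14].

INTERFACE

Orientations are given as a rotation vector (axis times angle).
In Python, from station import manip gives the robot as it stands. The module is installed in compiled form; this text tells all that it offers. Calls block until the motion is done:
- manip.move_to(position, orientation): joint-space move of the TCP to a pose.
- manip.move_linear(position, v=0.15, rot=None): straight line of the TCP; rot=None keeps the orientation; v is the mean speed in m/s.
- manip.movej(angles): joint-space move.
- manip.command_gripper(opening): opening from 0.0 (shut) to 1.0 (fully open); the grip force is fixed at half the most; returns when the fingers have stopped.
- manip.wait(seconds).
- manip.ik(position, orientation): joint angles nearest the present ones, or None.
- manip.capture(name): name is "side" or "top" or "wrist"; returns a dict with "image" (480x640x3 uint8, red, green, blue), "mtx" (3x3 intrinsics, pixels), "extrinsics" (4x4, takes a point from camera to world coordinates). Camera axes: x right, y down, z forward; pixel columns grow to the right and rows downward; lengths in m; the calibration is good to about 2 mm. The wrist camera is an equidistant fisheye: a pixel r from the principal point sees the ray r / f radians off the axis. A picture is of the moment at which its call begins. There is no depth.
A pose or a line that the arm cannot do raises manip.IKError and nothing moves.
- manip.finish_job(): hands the job in, once; it reports no verdict.
Readings, each from a call of its own:
- manip.current_time_s(): time.
- manip.current_q(): joint angles.
- manip.current_qd(): joint speeds.
- manip.current_effort(): joint torques, N m.
- manip.current_tool_pos(): TCP position.
- manip.current_ee_rot(): TCP orientation.
- manip.current_wrist_force(): force on the tool from outside, world axes, zero at the start.
- manip.current_ft_torque(): the same for the moment, N m.
- manip.current_opening(): opening from 0.0 (shut) to 1.0 (fully open).
Only numpy, scipy, OpenCV 4.12 (cv2) and the standard library are available. Lean on these libraries where they do the work, as an engineer would, in place of code of your own. Each camera call takes 0.05 s, during which the arm holds its last target.

## Working session

There is one attempt and no reset: what is moved stays moved. The work goes in short steps, each a Python script; the robot and the scene stay as the last script left them, time stands still between calls to the robot, and variables do not carry over. Pictures are saved under pics/ and viewed, and the job is handed in when it is done.

```bash
mkdir -p pics
cat > h.py <<'E'
import numpy as np, cv2
from station import manip
def snap(n,f):
    c=manip.capture(n); cv2.imwrite(f'pics/{f}.png',c['image'][:,:,::-1]); np.savez(f'pics/{f}.npz',**c); return c
def ray(c,u,v,fish=False):
    K=c['mtx'];E=c['extrinsics'];x=(u-K[0,2])/K[0,0];y=(v-K[1,2])/K[1,1]
    if fish:
        r=np.hypot(x,y); d=np.array([np.sin(r)*x/r,np.sin(r)*y/r,np.cos(r)])
    else: d=np.array([x,y,1.])
    d=E[:3,:3]@d; return E[:3,3],d/np.linalg.norm(d)
def onz(c,u,v,z,fish=False):
    o,d=ray(c,u,v,fish); return o+d*(z-o[2])/d[2]
def proj(c,p,fish=False):
    K=c['mtx'];E=c['extrinsics'];q=E[:3,:3].T@(np.asarray(p)-E[:3,3])
    if fish:
        t=np.arctan2(np.hypot(q[0],q[1]),q[2]);n=np.hypot(q[0],q[1]);a=q[:2]/n*t
    else:a=q[:2]/q[2]
    return K[0,0]*a[0]+K[0,2],K[1,1]*a[1]+K[1,2]
E
python3 - <<'E'
from h import *
for n in("side","top","wrist"):
    c=snap(n,n+'0'); print(n,c['mtx'].tolist(),c['extrinsics'].round(3).tolist())
print(manip.current_time_s(),manip.current_ee_rot())
E
```

```text
side [[458.90026854918585, 0.0, 318.5337039094536], [0.0, 458.90026854918585, 236.68487653232225], [0.0, 0.0, 1.0]] [[-0.984, -0.093, 0.154, 0.431], [-0.18, 0.533, -0.827, 0.536], [-0.005, -0.841, -0.541, 0.482], [0.0, 0.0, 0.0, 1.0]]
top [[469.9980670972341, 0.0, 320.1589442781009], [0.0, 469.9980670972341, 237.97271276117428], [0.0, 0.0, 1.0]] [[-0.016, -0.996, 0.083, 0.461], [-0.999, 0.019, 0.033, -0.017], [-0.035, -0.083, -0.996, 0.803], [0.0, 0.0, 0.0, 1.0]]
wrist [[371.64829954431775, 0.0, 320.6630723402263], [0.0, 371.64829954431775, 238.73965874717962], [0.0, 0.0, 1.0]] [[0.439, -0.859, -0.265, 0.347], [-0.899, -0.42, -0.127, -0.525], [-0.002, 0.294, -0.956, 0.384], [0.0, 0.0, 0.0, 1.0]]
0.15 [-3.05958419e+00 -7.06385925e-01  2.76546384e-04]
```

View pics/top0.png

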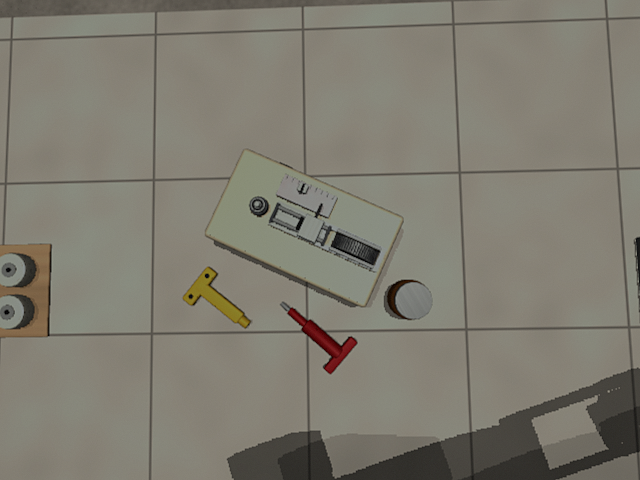

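View pics/side0.png

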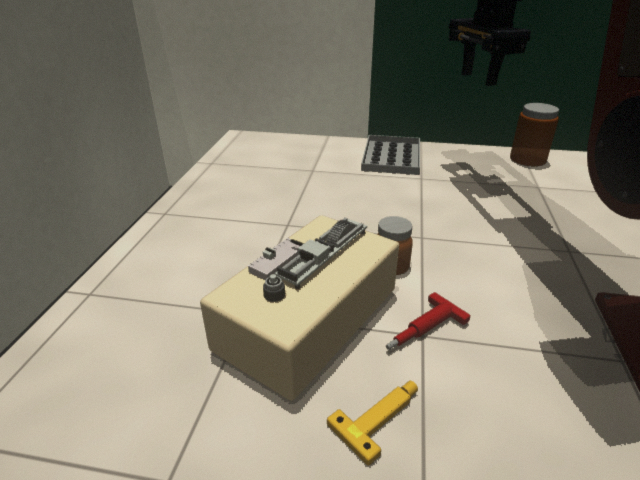

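View pics/wrist0.png

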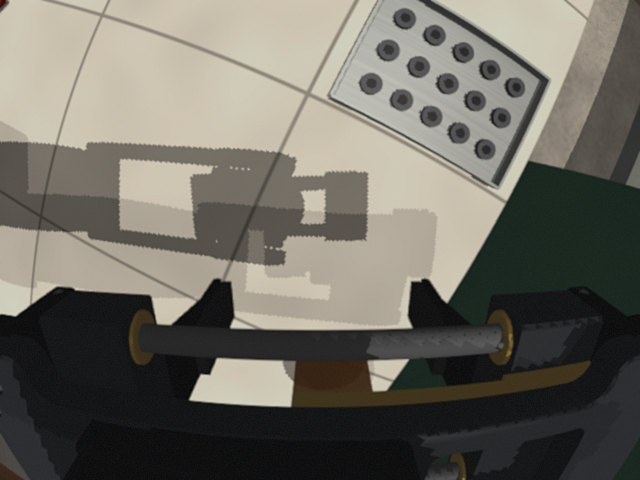

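Run:
```python
from h import *
im=cv2.imread('pics/top0.png')[140:315,195:445]
cv2.imwrite('pics/topz.png',cv2.resize(im,None,fx=3.2,fy=3.2,interpolation=cv2.INTER_CUBIC))
im=cv2.imread('pics/side0.png')[205:310,200:400]
cv2.imwrite('pics/sidez.png',cv2.resize(im,None,fx=4,fy=4,interpolation=cv2.INTER_CUBIC))
```

```text
(no output)
```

View pics/topz.png

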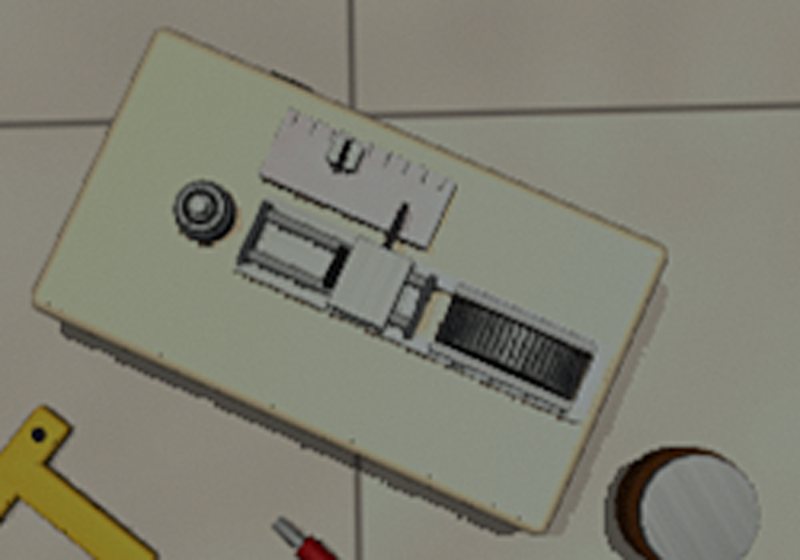

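View pics/sidez.png

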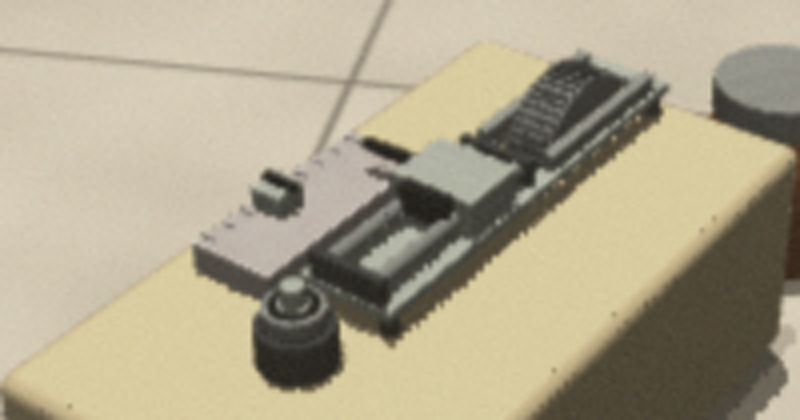

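Run:
```python
from h import *
c=np.load('pics/top0.npz')
f=lambda u,v,z:onz(c,195+u/3.2-.3,140+v/3.2-.3,z)
P=np.array([f(*p,.1) for p in[(160,27),(669,250),(547,533),(32,299)]])
print(P.round(4)); print([np.linalg.norm(P[i]-P[(i+1)%4]).round(4) for i in range(4)])
b=f(203,206,.131)
ctr=P.mean(0)
yd=(P[0]+P[3]-P[1]-P[2]);xd=P[0]+P[1]-P[2]-P[3]
print(ctr,np.arctan2(yd[1],yd[0])-np.pi/2,np.arctan2(xd[1],xd[0]))
ya=np.arctan2(yd[1],yd[0])-np.pi/2
R=np.array([[np.cos(ya),-np.sin(ya)],[np.sin(ya),np.cos(ya)]])
for n,u,v,z in [('bearing',203,206,.131),('wheelL',460,318,.115),('wheelR',575,372,.115),('tipend',403,207,.125),('tipbase',390,245,.125),('blade',350,141,.124),('blade2',337,168,.124),('shoecen',371,281,.128)]:
    print(n,(R.T@(f(u,v,z)-ctr)[:2]*1000).round(1))
print('sp from bearing/wheel', b, ctr[:2]+R@[0,-.085])
```

```text
[[ 0.6605  0.1197  0.1   ]
 [ 0.5479 -0.1197  0.1   ]
 [ 0.4174 -0.0596  0.1   ]
 [ 0.5307  0.181   0.1   ]]
[np.float64(0.2645), np.float64(0.1437), np.float64(0.2659), np.float64(0.1436)]
[0.53913713 0.03034514 0.1       ] -0.4396516648422324 -0.43635248054752185
bearing [-0.7 70.3]
wheelL [  1.6 -56.3]
wheelR [   0.5 -114.2]
tipend [ 36.5 -12.2]
tipbase [ 18.3 -14. ]
blade [54.6 22.6]
blade2 [40.8 22.9]
shoecen [ -0.5 -13.2]
sp from bearing/wheel [0.56846001 0.09423007 0.131     ] [ 0.50295906 -0.04657136]
```

```bash
cat >> h.py <<'E'
ya=-0.438
R2=np.array([[np.cos(ya),-np.sin(ya)],[np.sin(ya),np.cos(ya)]])
ctr=np.array([0.5391,0.0303])
rot=np.pi*np.array([np.cos(ya/2),np.sin(ya/2),0])
def W(x,y,z): return np.array([*(ctr+R2@[x,y]),z])
def S(p): return R2.T@(np.asarray(p)[:2]-ctr)
E
python3 - <<'E'
from h import *
print(manip.ik(W(0.0005,-.097,.16),rot))
manip.command_gripper(0.0); print(manip.current_time_s())
manip.move_to(W(0.0005,-.097,.16),rot)
print(manip.current_time_s(),manip.current_tool_pos(),S(manip.current_tool_pos()),manip.current_q().round(2) if hasattr(manip.current_q(),'round') else manip.current_q())
snap('wrist','w1');snap('top','t1');snap('side','s1');print(manip.current_wrist_force())
E
```

```text
[-2.72664711e-01 -2.13184474e-02  1.90797965e+00 -4.44089210e-16
  1.25493145e+00  1.73613162e+00]
1.675
3.675 [ 0.49863756 -0.05837978  0.16023066] [ 0.00096882 -0.09746987] [-0.27 -0.02  1.91 -0.    1.25  1.74]
[ 0.34813521  0.11953359 -0.50741416]
```

View pics/w1.png

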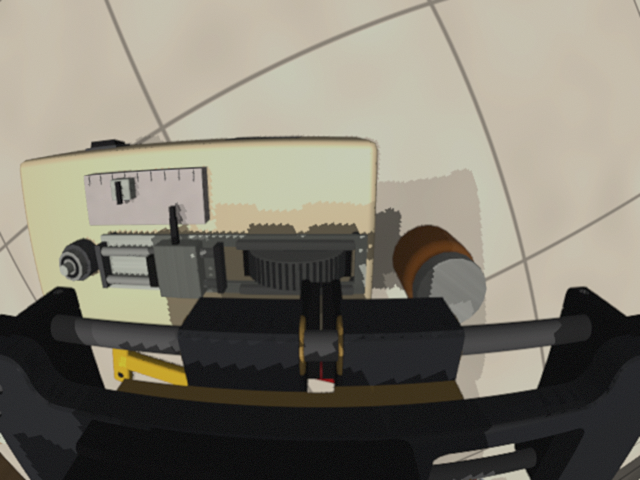

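View pics/s1.png

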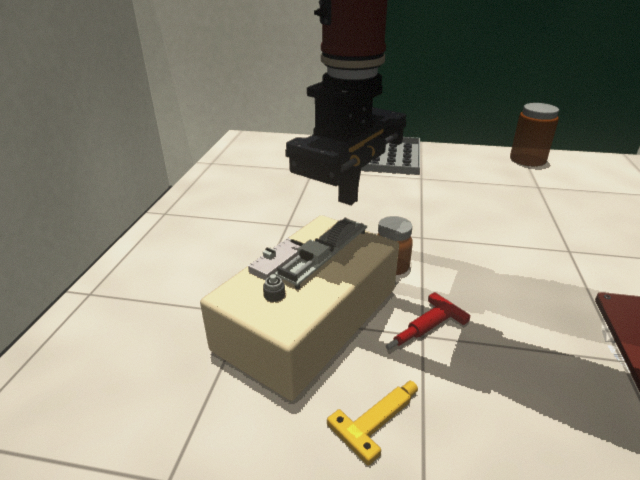

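```bash
cat >> h.py <<'E'
X=-0.0
def stroke(a,b,depth=.004,v=.06,log=True):
    """finger from crown-offset a to b (mm)"""
    z=.130-depth
    manip.move_linear(W(X,-.085+a/1e3,.136),v=.12)
    f0=np.array(manip.current_wrist_force())
    manip.move_linear(W(X,-.085+a/1e3,z),v=.05)
    f1=np.array(manip.current_wrist_force())-f0
    m=(a+b)/2
    manip.move_linear(W(X,-.085+m/1e3,z),v=v)
    f2=np.array(manip.current_wrist_force())-f0
    manip.move_linear(W(X,-.085+b/1e3,z),v=v)
    f3=np.array(manip.current_wrist_force())-f0
    p=manip.current_tool_pos()
    manip.move_linear(W(X,-.085+b/1e3,.136),v=.08)
    if log:
        for f in(f1,f2,f3): print('F spinner xy z',(R2.T@f[:2]).round(2),f[2].round(2))
        print('end',(S(p)*1e3).round(1),p[2].round(4),'t',manip.current_time_s())
E
python3 - <<'E'
from h import *
stroke(-14,14)
snap('wrist','w2');snap('top','t2')
E
```

```text
F spinner xy z [ 1.66 -0.05] 2.99
F spinner xy z [2.8  1.31] 4.47
F spinner xy z [2.16 3.05] 5.02
end [  0.4 -69.9] 0.1265 t 5.5667
```

View pics/w2.png

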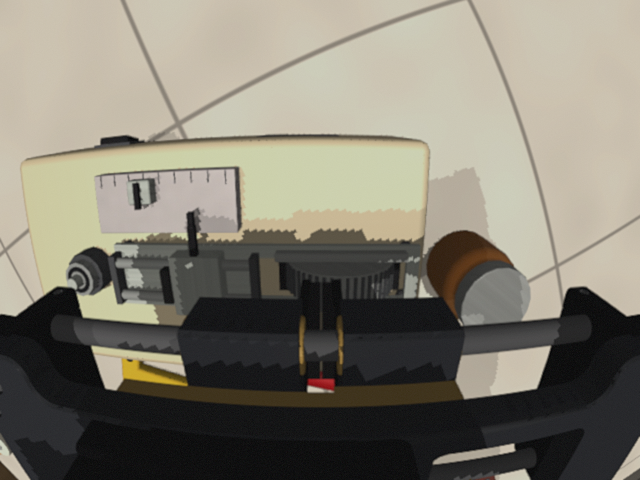

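```bash
cat >> h.py <<'E'
def rect(c,z,fish,x0=10,x1=65,y0=-30,y1=60,s=8):
    ys,xs=np.meshgrid(np.arange(y0,y1,1/s),np.arange(x1,x0,-1/s)) # cols=y, rows=-x
    K=c['mtx'];E=c['extrinsics']
    xy=(R2@np.stack([xs.ravel(),ys.ravel()])/1e3)+ctr[:,None]
    P=np.vstack([xy,np.full(xy.shape[1],z)])
    q=E[:3,:3].T@(P-E[:3,3:4])
    if fish:
        n=np.hypot(q[0],q[1]);t=np.arctan2(n,q[2]);a=q[:2]/n*t
    else:a=q[:2]/q[2]
    u=(K[0,0]*a[0]+K[0,2]).reshape(xs.shape).astype('f4');v=(K[1,1]*a[1]+K[1,2]).reshape(xs.shape).astype('f4')
    return cv2.remap(c['image'],u,v,cv2.INTER_LINEAR)
def grid(im,y0=-30,y1=60,x1=65,s=8):
    im=im[:,:,::-1].copy()
    for y in range(y0,y1,10):
        cv2.line(im,((y-y0)*s,0),((y-y0)*s,6),(0,0,255),1); cv2.putText(im,str(y),((y-y0)*s,18),0,.4,(0,0,255))
    return im
E
python3 - <<'E'
from h import *
L=[]
for n,f in(('w1',1),('w2',1),('t2',0)):
    L.append(grid(rect(np.load(f'pics/{n}.npz'),.124,f,x0=15,x1=60))[:300])
cv2.imwrite('pics/r2.png',cv2.resize(np.vstack(L),None,fx=.65,fy=.65,interpolation=cv2.INTER_AREA))
E
```

```text
(no output)
```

View pics/r2.png

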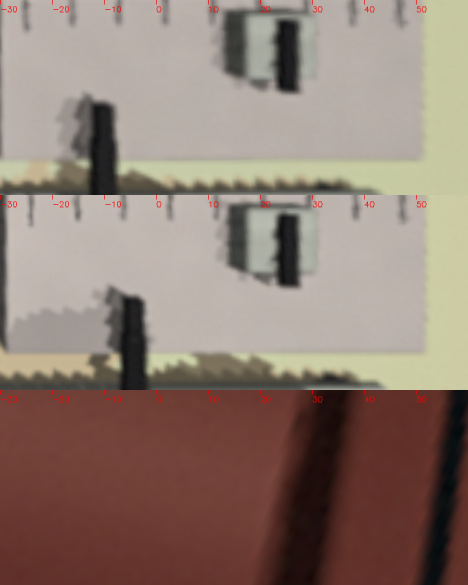

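```bash
cat >> h.py <<'E'
def lift(a):
    manip.move_linear(W(X,-.085+a/1e3,.140),v=.15)
E
python3 - <<'E'
from h import *
for i in range(4):
    stroke(-14,14,log=(i==3))
c=snap('wrist','w3')
cv2.imwrite('pics/r3.png',grid(rect(c,.124,1)))
print(manip.current_time_s())
E
```

```text
F spinner xy z [2.1 0.1] 4.55
F spinner xy z [1.95 2.  ] 6.06
F spinner xy z [2.33 2.78] 5.83
end [  0.3 -69.9] 0.1264 t 12.7667
12.8167
```

View pics/r3.png

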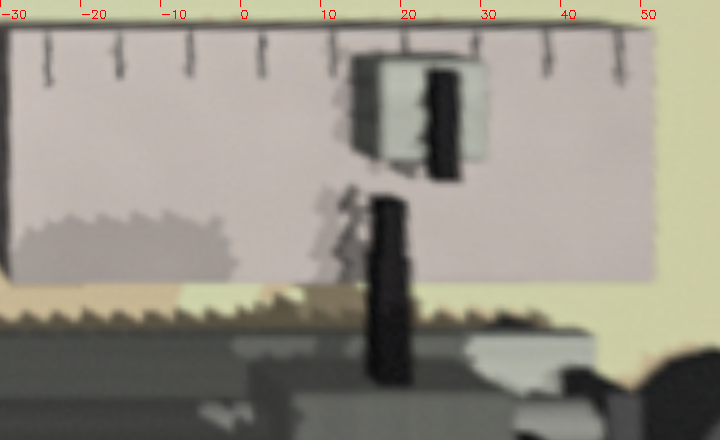

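Run:
```python
from h import *
stroke(-14,14,log=False)
manip.move_linear(W(X,-.071,.2),v=.2)
manip.move_linear(W(-0.05,.02,.2),v=.2)
c=snap('wrist','w4'); print(S(c['extrinsics'][:3,3]),c['extrinsics'][2,3])
cv2.imwrite('pics/r4.png',grid(rect(c,.124,1)))
c=snap('side','s4');cv2.imwrite('pics/r4s.png',grid(rect(c,.124,0)))
print(manip.current_time_s())
```

```text
[0.03027966 0.02097758] 0.361751405968688
15.825
```

View pics/r4.png

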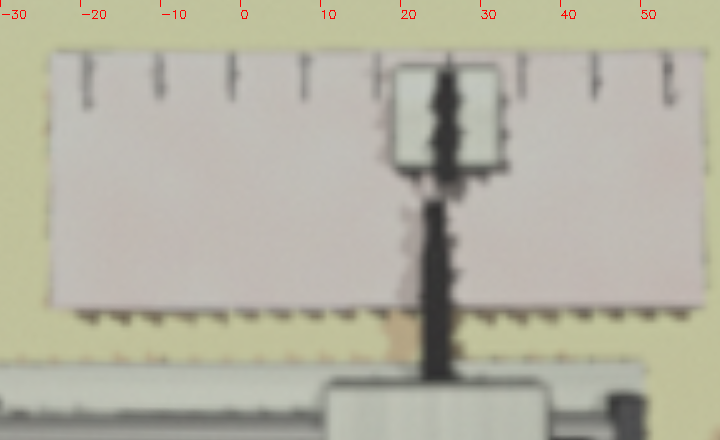

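View pics/r4s.png

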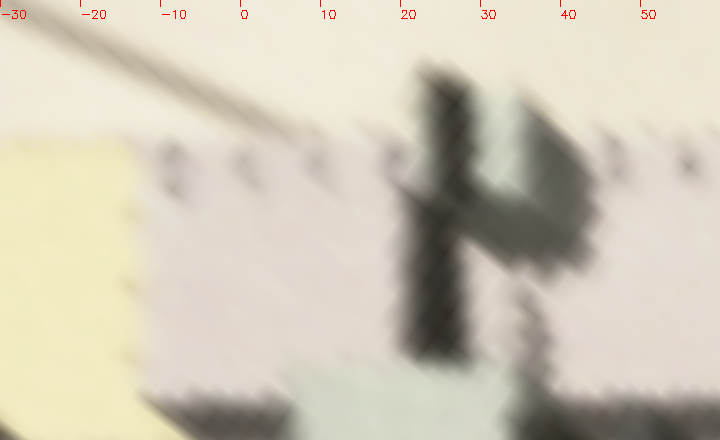

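```bash
cat >> h.py <<'E'
def meas(im,b=(75,155),p=(210,350),lo=395,hi=490,th=95):
    g=cv2.cvtColor(im,cv2.COLOR_RGB2GRAY)
    out=[]
    for r0,r1 in(b,p):
        rows=np.arange(r0,r1,4);cs=[]
        for r in rows:
            w=np.clip(th-g[r,lo:hi].astype(float),0,None); cs.append((w*np.arange(lo,hi)).sum()/w.sum())
        k=np.polyfit(rows,cs,1); out.append((k[0],np.polyval(k,(r0+r1)/2)/8-30,np.polyval(k,193)/8-30))
    return out
E
python3 - <<'E'
from h import *
c=np.load('pics/w4.npz')
im=rect(c,.124,1)
for th in(80,95,110): print(meas(im,th=th))
# plate-edge yaw check
E
```

```text
[(np.float64(-0.01058356367436806), np.float64(25.716041074169304), np.float64(25.61285132834422)), (np.float64(0.012677306962977253), np.float64(24.474394774916107), np.float64(24.336529061693724))]
[(np.float64(-0.012016257507998382), np.float64(25.71597000952017), np.float64(25.59881149881719)), (np.float64(0.014364285784564822), np.float64(24.482688942113384), np.float64(24.32647733420624))]
[(np.float64(-0.012144674077936271), np.float64(25.71510585503799), np.float64(25.596695282778114)), (np.float64(0.01576213938689872), np.float64(24.48861068202382), np.float64(24.3171974161913))]
```

Run:
```python
from h import *
manip.move_linear(W(X,-.085,.2),v=.2)
stroke(-3,3)
manip.move_linear(W(X,-.085,.2),v=.2)
manip.move_linear(W(-0.05,.0245,.2),v=.2)
c=snap('wrist','w5'); print(S(c['extrinsics'][:3,3]),c['extrinsics'][2,3])
im=rect(c,.124,1);cv2.imwrite('pics/r5.png',grid(im)); print(meas(im))
print(manip.current_time_s())
```

```text
F spinner xy z [2.46 0.04] 4.06
F spinner xy z [ 2.77 -0.21] 5.76
F spinner xy z [ 3.42 -0.33] 3.59
end [  1.3 -81.8] 0.127 t 18.3667
[0.03033113 0.02536994] 0.3618090241384546
[(np.float64(0.0045763465554981946), np.float64(25.799994650550197), np.float64(25.844614029466307)), (np.float64(0.010533962934861276), np.float64(25.671857593940388), np.float64(25.557300747023774))]
19.6333
```

View pics/r5.png

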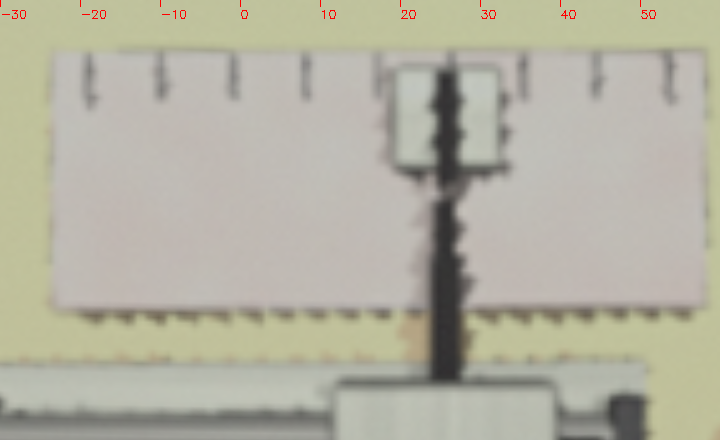

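Run:
```python
from h import *
manip.move_linear(W(-0.05,.0245,.28),v=.2)
manip.move_to([0.3,-0.45,0.3],manip.current_ee_rot())
c=snap('top','t6'); im=rect(c,.124,0)
d=snap('side','s6'); im2=rect(d,.124,0)
cv2.imwrite('pics/r6.png',cv2.resize(np.vstack([grid(im),grid(im2)]),None,fx=.68,fy=.68))
print(manip.current_time_s(),meas(im))
a=np.load('pics/top0.npz')['image'].astype(int)
print([np.abs(a-c['image'])[r0:r1,q0:q1].mean().round(2) for r0,r1,q0,q1 in((260,335,175,255),(295,380,275,360),(275,325,380,435))])
```

```text
22.3083 [(np.float64(0.0006152062972833097), np.float64(23.113221272539498), np.float64(23.119219533938008)), (np.float64(0.0742365447261448), np.float64(22.891315832367603), np.float64(22.083993408470775))]
[np.float64(1.09), np.float64(1.17), np.float64(1.16)]
```

View pics/r6.png

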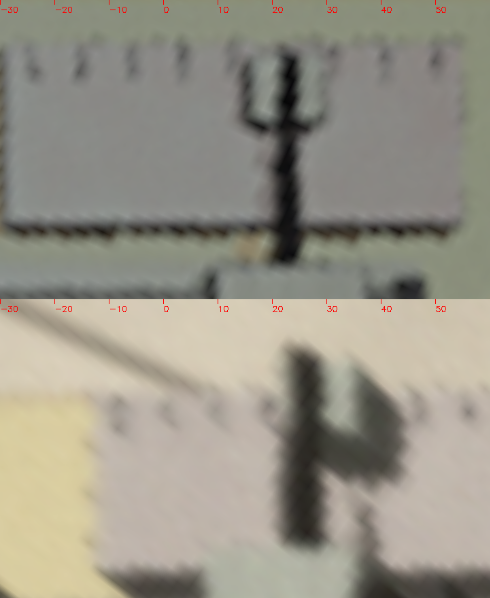

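View pics/t6.png

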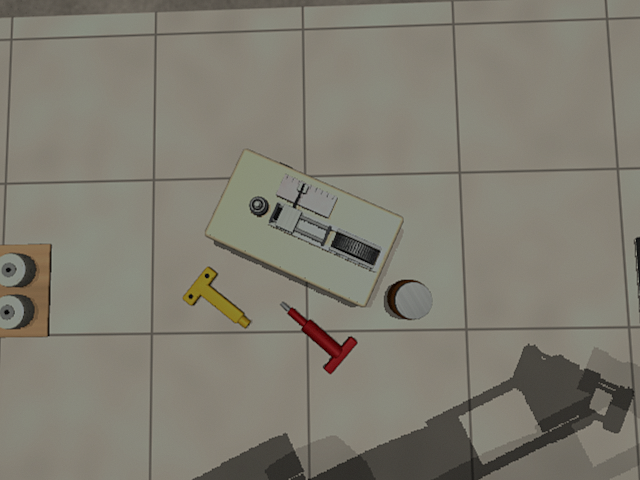

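All three cameras show the pointer and blade end to end. The bystanders haven't moved, and neither has the rider, so I'm handing in.

```bash
python3 -c "
from h import *
manip.finish_job();print(manip.current_time_s())"
```

```text
the job is handed in; nothing more can be done
the job is handed in; nothing more can be done
```

The shoe's pointer now stands end to end with the gauge rider's blade, and the job is handed in. I rolled the adjuster wheel with the closed fingertips: six 28 mm strokes, then one 6 mm trim stroke. The finger was then lifted and the arm moved clear. The last clock reading before hand-in was about 22 s of the 64 s.

- **Alignment:** the wrist camera, looking straight down, put the pointer 0.1–0.3 mm short of the blade, and I left that as it was. The top and side views also show them in line.
- **Top-view numbers:** the same measurement on the coarser top picture gave 0.2 mm at the middle of the pointer. Run out to the tip it gave about 1 mm, with an implausible slope, so I put that down to blur and shadow and trusted the wrist view.
- **Forces:** vertical force on the finger was 3–6 N in the strokes I logged. The sideways readings of 2–3 N were unexplained and looked like sensor offset.
- **Everything else:** the puller, skate tool and jar look the same in the top pictures before and after. The rider stayed put to within the measuring error, and nothing touched the rider or the shoe.

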